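# Raise the feed rate by three clicks

### The job

Turn up the feeder's rate control, the low grey slide control on the bench: push its black lever exactly three clicks from where it stands, toward the thick end of the wedge on its top, so that it rests in the third notch without ever going past it into the fourth. Push the lever with the closed fingers from one side, do not pinch it; leave the other things on the bench alone, and finish with the hand clear.

Things in the scene. Friction and masses are not known exactly. Their poses are not given: they have to be found in the camera images.
- control: slide control fixed to the bench: grey housing 150 x 56 mm on a steel flange 174 x 60 mm, its top 36 mm above the bench, a slot along its length. Origin: centre of the underside. Its x axis runs along the slot toward the HIGH end, z up; it may stand at any yaw.
- control_top (a point): centre of the control's aluminium top, axes as the control's. On its +y side lies a flat black wedge that grows thicker toward the high (+x) end; on its -y side seven short raised marks 12 mm apart, one per notch, the fourth at this point.
- knob (a point): middle of the lever's black knob, 63 mm above the bench and 27 mm above the housing's top, on the slot's centre line. The knob is an upright block 16 mm along the slot, 24 mm across and 34 mm tall, in a low-side and a high-side half (its underside 10 mm and its top 44 mm above the housing's top); its flat low-side face, 8 mm from this point, is the one to push.
- lever (a joint): lever position along the slot, m: 0 at the low stop, growing along the control's +x to 0.072. A sprung ball drops into seven notches 12 mm apart (0, 0.012, ... 0.072). It starts in one of the first three (very rarely balanced on the hump between two: then the next notch is the first click). Leaving a notch takes about 7 N, fading to none at half way (6 mm), where it snaps by itself into the next notch. No friction.
- gauge_block: bystander: plain ground steel block 25 x 50 x 25 mm with two holes, loose. Origin: centre of the underside.
- tape_roll: bystander: white tape roll, 58 mm across, 34 mm high, loose. Origin: centre of the underside.
- black_clip: bystander: small black plastic clip 19 x 35 x 19 mm, loose. Origin: centre of the underside.
- plug_gauge: bystander: plug gauge, steel rod 19 x 108 x 19 mm, loose. Origin: centre of the underside.

How it is judged:
By the outcome, as a careful person would: the job done as asked, in the order asked, and still so for the second after the job is handed in, with the robot touching nothing.
It also fails if it takes over 48 s, if anything falls off the work surface, if the arm or the gripper's body presses on something with over 40 N, if the wrist force passes 120 N, or if a joint passes its speed limit or range.

### The arm

A 6-joint arm with a two-finger parallel gripper is mounted at the origin on a cart in front of the work surface, level with it; the furniture and walls round the work are solid. World frame = base frame: x ahead of the robot, y to its left, z up, the work surface at z = 0. Lengths are in m, angles in rad, forces in N, time in s.
With the tool pointing down it reaches from about 0.25 to 0.725 m from the base axis. Payload 4 kg.
Tool frame: the origin (TCP) lies midway between the tips of the shut fingers; the grasp point (between the pads) lies 19 mm behind it; z points along the fingers, y is the direction in which the jaws open and shut (so a half turn about z gives the same grasp; the last joint's range is limited). The gripper opens to 85 mm and grips with 20 to 120 N. Pads are 22 mm wide; open, the fingers measure 114 mm over their backs; the gripper's body (76 mm by 85 mm) begins 54 mm behind the grasp point. The pads swing forward as they close: fully open they stand 13 mm farther back than shut.
Start: joints at [-1.235, 0.241, 0.005, 1.335, 0, 1.571], TCP at [0.165, -0.472, 0.231] pointing down, gripper open.
Joint ranges: [-2.72, 2.72], [-1.05, 1.87], [-1.09, 1.28], [-1.99, 2.15], [-1.42, 1.44], [-3.14, 3.14]. Speed limits (rad/s): [2.79, 2.79, 3.14, 3.14, 3.14, 3.14].

### API

Orientations are given as a unit quaternion [x, y, z, w].
In Python, from workcell import monitor, cams, order gives the robot as it stands.
- The arm moves only by the tool send_rows, never from a script. Its argument "moves" is a list of rows, each a list of 4 numbers: the shift along the tool's x, y, z as a fraction of full scale, then the turn about the tool's z as a fraction of full scale. A call has 1 to 20 rows; each row shifts and turns the commanded pose from where the row before left it, along the tool's axes as they then stand; what a row does not reach is not made up. Full scale, the value 1, is 100 cm for a shift and 0.1 rad for a turn. A row lasts 1/10 s, in which the tool goes at most 50 mm and 8.59 degrees, less where a joint would pass 70% of its speed; a pose out of reach is approached as far as the arm can. A call with a number of a shift or a turn outside -1 to 1 is refused whole. A call with a gripper value outside its range is refused whole. "claw" is the gripper's target within -1 to 1 (fully open at 1, half-way at 0, shut at -1), set as the call begins (left out, the last holds). The fingers move at their own pace and stop on an object; the grip force is fixed at half the most. Time passes only in rows, so rows that do not move let the fingers close. It gives the time, the measured TCP pose, the force and the opening at its end, in the units of the state.
- monitor.get_obs(): the state, without advancing time (a new reading comes with each control period).
- cams.camera(name): name is "scene" or "top"; returns (picture, depth): 384x512x3 uint8, blue, green, red; 384x512 float32, m along the optical axis (not along the pixel's ray), 0 where there is no reading.
- cams.camera_info(name): a dict with "intrinsics" (3x3 intrinsics, pixels), "T" (4x4, takes a point from camera to world coordinates). Camera axes: x right, y up, looking along -z (the intrinsics and any distortion apply to the point x, -y, -z); pixel columns grow to the right and rows downward; lengths in m; the calibration is good to about 2 mm. A picture is of the moment at which its call begins. camera_info takes no time and is no camera call.
- order.job_done(): hands the job in, once; it reports no verdict.
The state is a dict: "clock": time; "joint_pos": joint angles; "joint_vel": joint speeds; "tau": joint torques, N m; "eef_pos": TCP position; "tool_rot": TCP orientation; "ft_force": force on the tool from outside, world axes, zero at the start; "ft_torque": the same for the moment, N m; "grip_width": finger opening in m.
Only numpy, scipy, OpenCV 4.12 (cv2) and the standard library are available. Lean on these libraries where they do the work, as an engineer would, in place of code of your own. Each camera call takes 0.05 s, during which the arm holds its last target.

## Working session

There is one attempt and no reset: what is moved stays moved. The work goes in short steps, Python scripts to look and compute and a tool call to move; the robot and the scene stay as the last step left them, time stands still between calls to the robot, and variables do not carry over. Pictures are saved under pics/ and viewed, and the job is handed in when it is done.

Besides the shell and the picture viewer there is one more tool, called as name(argument=value, ...) on one line, values as JSON. send_rows: Moves the arm, as the interface text tells. Its arguments: {"type":"object","properties":{"moves":{"type":"array","items":{"type":"array","items":{"type":"number","minimum":-1,"maximum":1}}},"claw":{"type":"number"}},"required":["moves"]}

```bash
mkdir -p pics
python3 - <<'E'
from workcell import monitor,cams
import cv2,numpy as np
o=monitor.get_obs();print({k:np.round(v,4).tolist() for k,v in o.items()})
for n in("scene","top"):
    p,d=cams.camera(n);cv2.imwrite(f"pics/{n}0.png",p);np.save(f"pics/{n}0.npy",d)
    i=cams.camera_info(n);print(n,{k:np.round(v,4).tolist() if not isinstance(v,str) else v for k,v in i.items()})
E
```

```text
{'clock': 0.0, 'joint_pos': [-1.235, 0.2414, 0.0037, 1.3352, -0.0, 1.5708], 'joint_vel': [-0.0008, 0.0007, -0.0007, 0.0001, 0.0008, 0.0006], 'tau': [-0.0006, -37.2312, 25.2412, 0.0169, -0.0, -0.0], 'eef_pos': [0.1646, -0.4715, 0.2304], 'tool_rot': [0.9859, 0.1671, -0.0002, -0.001], 'ft_force': [-0.356, 0.3582, 0.5049], 'ft_torque': [0.0203, -0.0029, 0.0344], 'grip_width': 0.0853}
scene {'intrinsics': [[457.7335, 0.0, 250.5742], [0.0, 457.7335, 198.6876], [0.0, 0.0, 1.0]], 'T': [[0.8586, 0.3257, -0.396, 0.1904], [-0.5122, 0.5786, -0.6347, -0.7717], [0.0224, 0.7478, 0.6636, 0.6403], [0.0, 0.0, 0.0, 1.0]]}
top {'intrinsics': [[377.1257, 0.0, 260.2063], [0.0, 377.1257, 195.1495], [0.0, 0.0, 1.0]], 'T': [[-0.0029, 0.9917, -0.1284, 0.4469], [-0.9999, -0.005, -0.0159, -0.2493], [-0.0164, 0.1283, 0.9916, 0.8997], [0.0, 0.0, 0.0, 1.0]]}
```

View pics/scene0.png

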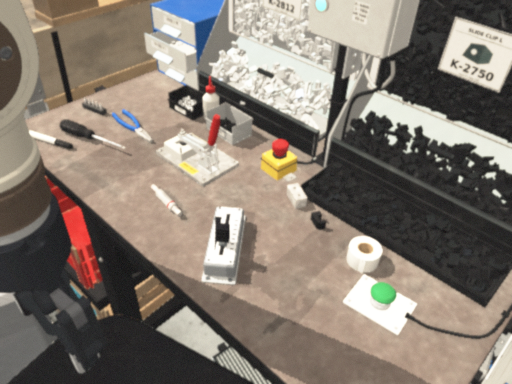

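View pics/top0.png

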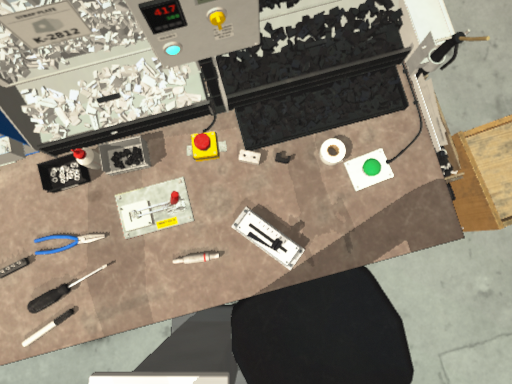

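Run:
```python
import cv2
a=cv2.imread("pics/top0.png")[200:275,225:310];b=cv2.imread("pics/scene0.png")[195:290,190:260]
cv2.imwrite("pics/t1.png",cv2.resize(a,None,fx=8,fy=8,interpolation=cv2.INTER_CUBIC));cv2.imwrite("pics/s1.png",cv2.resize(b,None,fx=6,fy=6,interpolation=cv2.INTER_CUBIC))
```

```text
(no output)
```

View pics/t1.png

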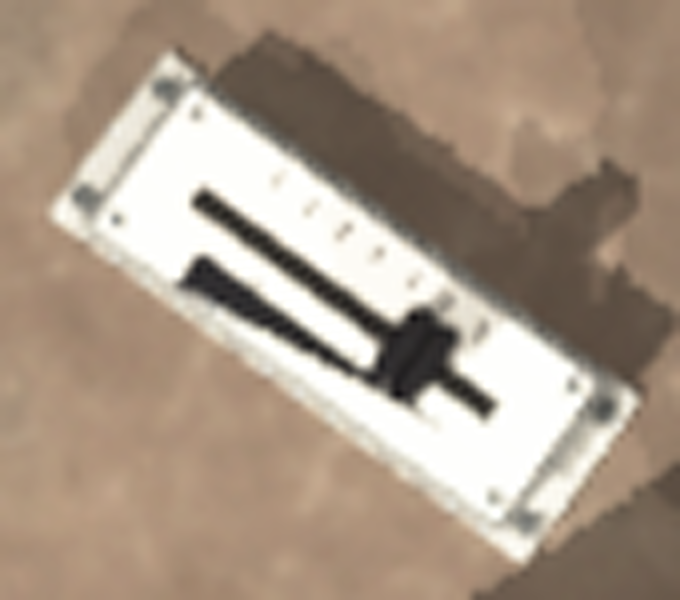

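View pics/s1.png

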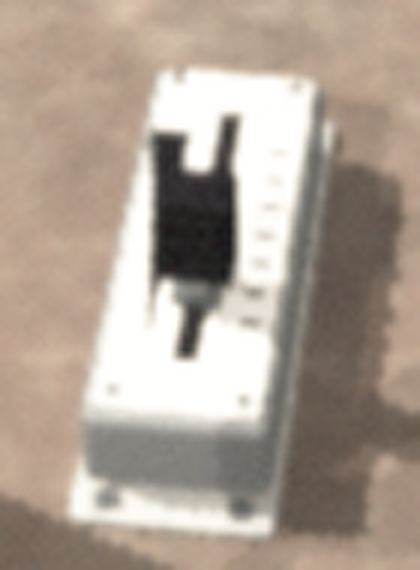

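The thick wedge end is at the upper left in the top view (crop pixels 195,270), so HIGH points toward world +x, +y. I'll cast rays to get the numbers.

```bash
cat > h.py <<'E'
import numpy as np
from workcell import cams
def ray(n,uv,z):
    i=cams.camera_info(n);K=np.array(i["intrinsics"]);T=np.array(i["T"])
    uv=np.atleast_2d(np.array(uv,float));d=np.c_[uv,np.ones(len(uv))]@np.linalg.inv(K).T
    d=d*[1,-1,-1]@T[:3,:3].T;o=T[:3,3];return o+d*((z-o[2])/d[:,2])[:,None]
def proj(n,P):
    i=cams.camera_info(n);K=np.array(i["intrinsics"]);T=np.array(i["T"])
    c=(np.atleast_2d(P)-T[:3,3])@T[:3,:3]*[1,-1,-1];q=c@K.T;return q[:,:2]/q[:,2:]
E
python3 - <<'E'
from h import *
import cv2
def T(l): return (np.array(l,float)+.5)/8-.5+[225,200]
def S(l): return (np.array(l,float)+.5)/6-.5+[190,195]
sc=ray("top",T([(196,113),(118,219),(573,384),(494,496)]),.036)[:,:2]
mk=ray("top",T([(278,180),(310,207),(343,230),(377,253),(413,281),(447,300),(482,328)]),.036)[:,:2]
sl=ray("top",T([(200,196),(488,412)]),.036)[:,:2]
ux=sc[0]+sc[1]-sc[2]-sc[3];L=np.linalg.norm(ux)/2;ux/=np.linalg.norm(ux);uy=np.array([-ux[1],ux[0]])
um=mk[0]-mk[-1];c=sc.mean(0)
print("screwcentre",c,"yaw",np.arctan2(ux[1],ux[0]),"marks yaw",np.arctan2(um[1],um[0]),"slot yaw",np.arctan2(*(sl[0]-sl[1])[::-1]))
print("marks x",(mk-c)@ux*1000,"y",(mk-c)@uy*1000,"slot",(sl-c)@ux*1000,(sl-c)@uy*1000)
ss=ray("scene",S([(180,77),(295,87),(112,388),(243,400)]),.036)[:,:2];print("scene screws c",ss.mean(0),(ss-c)@np.c_[ux,uy]*1000)
sm=ray("scene",S([(278,153),(272,180),(268,207),(265,235),(261,263),(255,292),(249,322)]),.036)[:,:2]
print("scene marks x",(sm-c)@ux*1000,"y",(sm-c)@uy*1000)
# depth points of knob
for n in("top","scene"):
    d=np.load(f"pics/{n}0.npy");v,u=np.mgrid[0:384,0:512];i=cams.camera_info(n);K=np.array(i["intrinsics"]);M=np.array(i["T"])
    P=np.stack([(u-K[0,2])/K[0,0]*d,-(v-K[1,2])/K[1,1]*d,-d],-1)@M[:3,:3].T+M[:3,3]
    a=(P[...,:2]-c)@np.c_[ux,uy]
    m=(abs(a[...,0])<.08)&(abs(a[...,1])<.02)&(P[...,2]>.055)&(P[...,2]<.1)
    print(n,m.sum(),np.percentile(a[m]*1000,[2,25,50,75,98],axis=0).T,np.percentile(P[m][:,2],[2,50,98]))
    t=m&(P[...,2]>.074);print(" top",t.sum(),a[t].min(0)*1000,a[t].max(0)*1000,a[t].mean(0)*1000)
# where knob top would project for each notch
for k in range(7):
    s=-.036+.012*k;pts=[];
    for z in(.046,.080):
      for sx,sy in((-1,-1),(-1,1),(1,1),(1,-1)):
        q=c+ux*(s+sx*.008)+uy*sy*.012;pts.append([*q,z])
    p=(proj("top",pts)-[225,200])*8;q=(proj("scene",pts)-[190,195])*6
    print(k,"top u",p[:,0].min().round(),p[:,0].max().round(),"v",p[:,1].min().round(),p[:,1].max().round(),"| scene u",q[:,0].min().round(),q[:,0].max().round(),"v",q[:,1].min().round(),q[:,1].max().round())
E
```

```text
screwcentre [ 0.46192386 -0.25191073] yaw 0.9405648055580399 marks yaw 0.9402680612039808 slot yaw 0.9261938688733103
marks x [ 35.58442617  23.65009922  12.18184085   0.50924554 -12.42233141
 -23.37960573 -36.01805705] y [-17.04091726 -16.16318872 -16.37795814 -16.75936908 -16.32268024
 -17.62302549 -17.01966963] slot [ 50.97630916 -51.08491361] [-0.2595203   1.20729605]
scene screws c [ 0.46108824 -0.25082403] [[ 67.02256479  19.89177173]
 [ 66.62210483 -17.62072751]
 [-65.91187637  20.4941506 ]
 [-66.19086432 -17.50311929]]
scene marks x [ 35.6914015   23.52887546  11.68877547  -0.29414944 -12.0599248
 -24.05081401 -36.17938097] y [-15.70792617 -15.24875515 -15.41097463 -15.92324427 -16.12523517
 -15.77973415 -15.49069551]
top 85 [[-32.36978808 -28.47394366 -24.44965535 -20.22848437 -16.7342514 ]
 [-11.02830237  -5.37287476  -0.07608142   6.06059345  11.69971743]] [0.07100564 0.07832497 0.08115425]
 top 80 [-32.70486932 -11.45044841] [-16.96968196  12.05899688] [-24.62630119   0.42589108]
scene 226 [[-33.77959937 -32.20953822 -31.26456372 -26.19672467 -18.5187723 ]
 [-10.38098614  -5.41673279   0.68210256   7.23363267  12.81465936]] [0.05610512 0.07457294 0.08103735]
 top 116 [-34.80918261 -10.46906259] [-17.02989157  13.18302744] [-26.6761226    0.97660894]
0 top u 397.0 500.0 v 321.0 429.0 | scene u 146.0 238.0 v 187.0 315.0
1 top u 362.0 463.0 v 294.0 402.0 | scene u 152.0 243.0 v 158.0 285.0
2 top u 327.0 427.0 v 268.0 376.0 | scene u 158.0 248.0 v 129.0 255.0
3 top u 291.0 391.0 v 242.0 349.0 | scene u 164.0 253.0 v 102.0 227.0
4 top u 255.0 355.0 v 216.0 324.0 | scene u 170.0 258.0 v 74.0 198.0
5 top u 219.0 320.0 v 190.0 299.0 | scene u 176.0 262.0 v 48.0 171.0
6 top u 183.0 285.0 v 164.0 274.0 | scene u 182.0 267.0 v 22.0 144.0
```

Lever is in notch 1 (about -24.6 mm by depth, where -24 is expected), so the target is notch 4 at +12 mm. Control yaw is 0.94. First I'll turn the tool x axis along the slot and shut the fingers, then move above the low end.

send_rows(moves=[[0,0,0,-1],[0,0,0,-1],[0,0,0,-1],[0,0,0,-1],[0,0,0,-1],[0,0,0,-1],[0.028,0.011,0,-0.05],[0.028,0.011,0,0],[0.028,0.011,0,0],[0.028,0.011,0,0],[0.028,0.011,0,0],[0.028,0.011,0,0],[0.028,0.011,0,0],[0.028,0.011,0,0],[0.028,0.011,0,0],[0.028,0.011,0,0],[0,0,0,0],[0,0,0,0]], claw=-1)

```text
clock: 1.9
eef_pos: [0.4186, -0.3102, 0.2307]
tool_rot: [0.891, 0.454, -0.001, -0.001]
ft_force: [0.0, -0.4, 0.4]
grip_width: -0.0004
```

```bash
cat >> h.py <<'E'
from workcell import monitor
from scipy.spatial.transform import Rotation as R
def st():
    o=monitor.get_obs();c=np.array([.4615,-.2514]);ux=np.array([np.cos(.9406),np.sin(.9406)]);uy=np.array([-ux[1],ux[0]])
    p=o["eef_pos"];d=np.array(p[:2])-c;m=R.from_quat(o["tool_rot"]).as_matrix();f=np.array(o["ft_force"])
    print("t",o["clock"],"s,y,z mm",np.round([d@ux*1e3,d@uy*1e3,p[2]*1e3],2),"yaw",np.arctan2(m[1,0],m[0,0]).round(4),"zax",m[:,2].round(3),"F s,y,z",np.round([f[:2]@ux,f[:2]@uy,f[2]],2),"grip",o["grip_width"])
E
python3 -c "from h import *;st()"
```

```text
t 1.9 s,y,z mm [-7.2780e+01 -4.0000e-02  2.3069e+02] yaw 0.9423 zax [-0.001  0.001 -1.   ] F s,y,z [-0.31 -0.24  0.37] grip -0.0004010537201479764
```

Next I'll descend to z of about 52 mm.

send_rows(moves=[[0,0,0.03,0],[0,0,0.03,0],[0,0,0.03,0],[0,0,0.03,0],[0,0,0.03,0],[0,0,0.02,0],[0,0,0.008,0],[0,0,0,0],[0,0,0,0]])

```text
clock: 2.8
eef_pos: [0.4189, -0.3116, 0.0542]
tool_rot: [0.892, 0.453, 0.0, 0.001]
ft_force: [1.6, 0.0, -0.5]
grip_width: 0.0003
```

Run:
```python
from h import *;st()
import cv2
p,_=cams.camera("scene");cv2.imwrite("pics/s2.png",cv2.resize(p[140:290,150:300],None,fx=4,fy=4,interpolation=cv2.INTER_CUBIC))
```

```text
t 2.8 s,y,z mm [-73.75  -1.04  54.24] yaw 0.9399 zax [ 0.001 -0.001 -1.   ] F s,y,z [ 0.98 -1.31 -0.5 ] grip 0.00032254749446072726
```

View pics/s2.png

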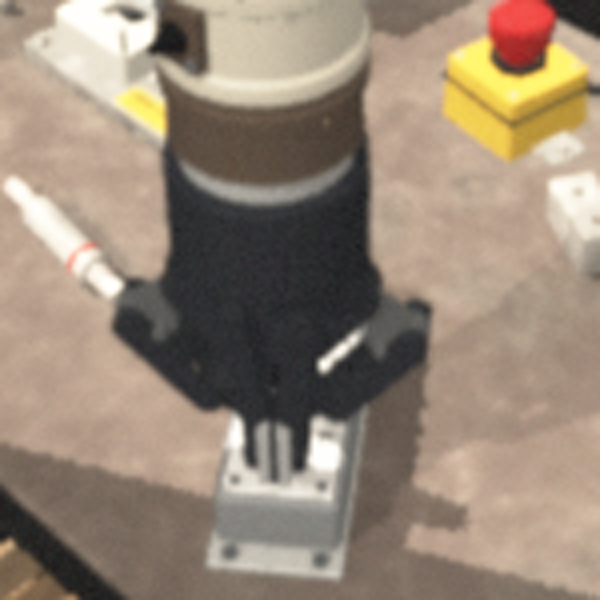

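Fingers are shut over the housing's low end at about crop pixel (275,465), clear of the housing. I'll approach along +tool x.

send_rows(moves=[[0.005,0,0,0],[0.005,0,0,0],[0.005,0,0,0],[0.005,0,0,0],[0.003,0,0,0],[0,0,0,0],[0,0,0,0]])

```text
clock: 3.55
eef_pos: [0.4323, -0.292, 0.0532]
tool_rot: [0.891, 0.453, -0.0, -0.0]
ft_force: [0.3, 0.4, -1.1]
grip_width: 0.0002
```

```bash
python3 -c "
from h import *
st();st()"
```

```text
t 3.55 s,y,z mm [-50.04  -0.33  53.25] yaw 0.9412 zax [-0. -0. -1.] F s,y,z [ 0.5  -0.05 -1.08] grip 0.0001500392455466863
t 3.55 s,y,z mm [-50.04  -0.33  53.25] yaw 0.9412 zax [-0. -0. -1.] F s,y,z [ 0.5  -0.05 -1.08] grip 0.0001500392455466863
```

send_rows(moves=[[0.002,0,0,0],[0.002,0,0,0],[0.001,0,0,0],[0,0,0,0]])

```text
clock: 3.95
eef_pos: [0.4352, -0.288, 0.0533]
tool_rot: [0.891, 0.453, -0.0, -0.0]
ft_force: [-0.2, 0.4, 0.3]
grip_width: -0.0004
```

```bash
python3 -c "
from h import *
st()"
```

```text
t 3.95 s,y,z mm [-45.08  -0.37  53.28] yaw 0.9409 zax [-0.  0. -1.] F s,y,z [0.2  0.35 0.26] grip -0.0004465384888460458
```

send_rows(moves=[[0.001,0,0,0],[0.001,0,0,0],[0,0,0,0]])

```text
clock: 4.25
eef_pos: [0.4364, -0.2865, 0.0533]
tool_rot: [0.891, 0.453, -0.0, 0.0]
ft_force: [-0.7, 1.0, 0.3]
grip_width: -0.0001
```

```bash
python3 -c "
from h import *
st()"
```

```text
t 4.25 s,y,z mm [-43.19  -0.4   53.32] yaw 0.9408 zax [-0. -0. -1.] F s,y,z [0.45 1.17 0.34] grip -0.00012901356910929737
```

send_rows(moves=[[0.001,0,0,0],[0.001,0,0,0],[0,0,0,0]])

```text
clock: 4.55
eef_pos: [0.4367, -0.286, 0.0534]
tool_rot: [0.892, 0.453, -0.001, 0.001]
ft_force: [-2.4, -4.1, 0.9]
grip_width: -0.0003
```

```bash
python3 -c "
from h import *
st()"
```

```text
t 4.55 s,y,z mm [-42.56  -0.39  53.35] yaw 0.9398 zax [-0.002 -0.003 -1.   ] F s,y,z [-4.7  -0.47  0.9 ] grip -0.00031621185822093697
```

Contact is at TCP s of about -42.7 mm, as predicted. The snap points should be near -36.7, -24.7 and -12.7; beyond -6.7 I'd start to leave the third notch. Now the first click.

send_rows(moves=[[0.001,0,0,0],[0.001,0,0,0],[0,0,0,0]])

```text
clock: 4.85
eef_pos: [0.4379, -0.2844, 0.0534]
tool_rot: [0.892, 0.453, -0.001, 0.001]
ft_force: [-2.2, -3.6, 1.3]
grip_width: 0.0
```

```bash
python3 -c "
from h import *
st()"
```

```text
t 4.85 s,y,z mm [-40.58  -0.36  53.36] yaw 0.9396 zax [-0.002 -0.002 -1.   ] F s,y,z [-4.21 -0.35  1.27] grip 5.651767361568239e-06
```

send_rows(moves=[[0.001,0,0,0],[0.001,0,0,0],[0,0,0,0]])

```text
clock: 5.15
eef_pos: [0.4404, -0.281, 0.0533]
tool_rot: [0.891, 0.453, 0.001, -0.0]
ft_force: [0.5, 0.8, 0.5]
grip_width: -0.0001
```

```bash
python3 -c "
from h import *
st()"
```

```text
t 5.15 s,y,z mm [-36.32  -0.4   53.29] yaw 0.9413 zax [ 0.001  0.002 -1.   ] F s,y,z [0.95 0.06 0.53] grip -7.070931844230066e-05
```

send_rows(moves=[[0.001,0,0,0],[0.0005,0,0,0],[0,0,0,0],[0,0,0,0]])

```text
clock: 5.55
eef_pos: [0.4409, -0.2802, 0.0533]
tool_rot: [0.891, 0.453, 0.0, -0.0]
ft_force: [-0.7, 0.3, 0.6]
grip_width: 0.0002
```

Run:
```python
from h import *;st()
import cv2
p,_=cams.camera("top");cv2.imwrite("pics/t3.png",cv2.resize(p[195:275,220:310],None,fx=7,fy=7,interpolation=cv2.INTER_CUBIC))
```

```text
t 5.55 s,y,z mm [-35.41  -0.35  53.29] yaw 0.9411 zax [ 0.  0. -1.] F s,y,z [-0.18  0.69  0.62] grip 0.00022753953069183468
```

View pics/t3.png

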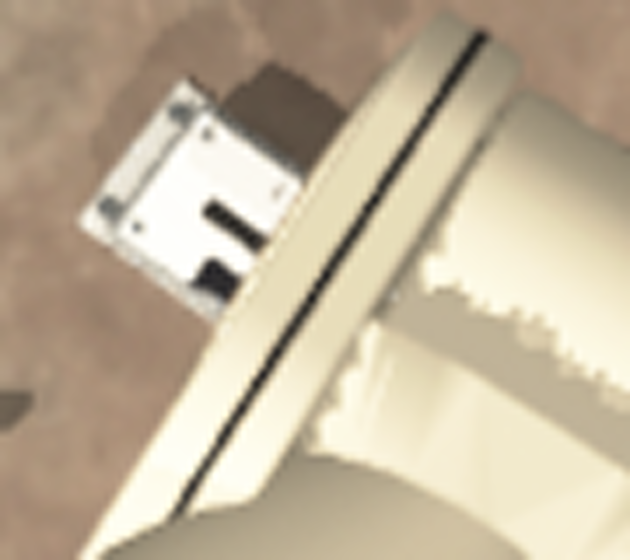

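The wrist hides the knob from above, so I rely on force: it dropped to zero at s = -36.3, so the first click is done. On to the second, with contact expected near -30.7.

send_rows(moves=[[0.001,0,0,0],[0.001,0,0,0],[0.001,0,0,0],[0,0,0,0]])

```text
clock: 6.0
eef_pos: [0.4427, -0.2779, 0.0533]
tool_rot: [0.891, 0.453, 0.0, 0.0]
ft_force: [-0.2, -0.5, -0.5]
grip_width: 0.0001
```

```bash
python3 -c "
from h import *
st()"
```

```text
t 6.0 s,y,z mm [-32.54  -0.41  53.32] yaw 0.9409 zax [ 0.  0. -1.] F s,y,z [-0.53 -0.11 -0.52] grip 9.232033835230038e-05
```

send_rows(moves=[[0.001,0,0,0],[0.001,0,0,0],[0.001,0,0,0],[0,0,0,0]])

```text
clock: 6.4
eef_pos: [0.4437, -0.2764, 0.0534]
tool_rot: [0.892, 0.453, -0.001, 0.001]
ft_force: [-3.7, -4.7, 0.8]
grip_width: -0.0002
```

```bash
python3 -c "
from h import *
st()"
```

```text
t 6.4 s,y,z mm [-30.68  -0.37  53.35] yaw 0.9401 zax [-0.001 -0.002 -1.   ] F s,y,z [-5.98  0.22  0.82] grip -0.00022972479823360226
```

send_rows(moves=[[0.001,0,0,0],[0.001,0,0,0],[0,0,0,0]])

```text
clock: 6.7
eef_pos: [0.4448, -0.2749, 0.0533]
tool_rot: [0.892, 0.453, -0.001, 0.0]
ft_force: [-3.4, -3.5, 0.7]
grip_width: 0.0001
```

```bash
python3 -c "
from h import *
st()"
```

```text
t 6.7 s,y,z mm [-28.86  -0.37  53.34] yaw 0.9397 zax [-0.001 -0.002 -1.   ] F s,y,z [-4.83  0.62  0.66] grip 0.00014626756621765008
```

send_rows(moves=[[0.001,0,0,0],[0.001,0,0,0],[0,0,0,0]])

```text
clock: 7.0
eef_pos: [0.4471, -0.2718, 0.0533]
tool_rot: [0.891, 0.453, 0.001, -0.0]
ft_force: [-0.3, 0.4, 0.4]
grip_width: 0.0001
```

```bash
python3 -c "
from h import *
st()"
```

```text
t 7.0 s,y,z mm [-24.95  -0.41  53.3 ] yaw 0.9411 zax [ 0.001  0.001 -1.   ] F s,y,z [0.17 0.52 0.43] grip 0.00014086538862546563
```

send_rows(moves=[[0.001,0,0,0],[0.001,0,0,0],[0,0,0,0],[0,0,0,0]])

```text
clock: 7.4
eef_pos: [0.448, -0.2704, 0.0533]
tool_rot: [0.891, 0.453, 0.0, -0.0]
ft_force: [0.5, -0.6, 0.2]
grip_width: 0.0
```

```bash
python3 -c "
from h import *
st()"
```

```text
t 7.4 s,y,z mm [-23.31  -0.31  53.25] yaw 0.9412 zax [ 0.  0. -1.] F s,y,z [-0.19 -0.73  0.19] grip 4.576865243835297e-05
```

send_rows(moves=[[0.001,0,0,0],[0.001,0,0,0],[0,0,0,0]])

```text
clock: 7.7
eef_pos: [0.4491, -0.269, 0.0533]
tool_rot: [0.891, 0.453, 0.0, -0.0]
ft_force: [-0.5, -0.2, 0.7]
grip_width: 0.0001
```

Run:
```python
from h import *;st()
import cv2
p,_=cams.camera("scene");cv2.imwrite("pics/s4.png",cv2.resize(p[140:290,150:300],None,fx=4,fy=4,interpolation=cv2.INTER_CUBIC))
```

```text
t 7.7 s,y,z mm [-21.52  -0.38  53.29] yaw 0.941 zax [ 0.  0. -1.] F s,y,z [-0.45  0.28  0.69] grip 8.291712180335204e-05
```

View pics/s4.png

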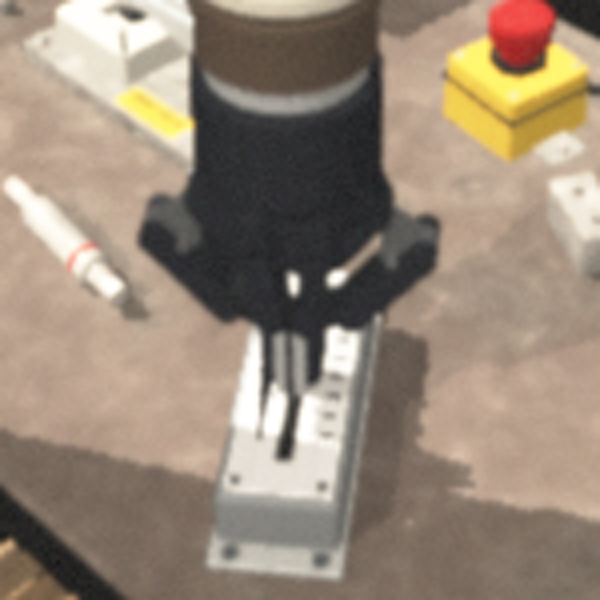

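The knob is hidden behind the fingers, but force is zero 3 mm past the snap point, so the second click is done. Now the third, in small steps.

send_rows(moves=[[0.001,0,0,0],[0.001,0,0,0],[0.001,0,0,0],[0,0,0,0]])

```text
clock: 8.15
eef_pos: [0.4506, -0.267, 0.0533]
tool_rot: [0.891, 0.453, -0.0, 0.0]
ft_force: [-1.1, -0.9, -0.7]
grip_width: -0.0
```

```bash
python3 -c "
from h import *
st()"
```

```text
t 8.15 s,y,z mm [-19.05  -0.36  53.3 ] yaw 0.9406 zax [-0.001 -0.001 -1.   ] F s,y,z [-1.37  0.32 -0.72] grip -4.251959789394271e-05
```

send_rows(moves=[[0.001,0,0,0],[0.001,0,0,0],[0,0,0,0]])

```text
clock: 8.45
eef_pos: [0.451, -0.2665, 0.0534]
tool_rot: [0.892, 0.453, -0.002, 0.001]
ft_force: [-3.2, -5.5, 1.8]
grip_width: -0.0001
```

```bash
python3 -c "
from h import *
st()"
```

```text
t 8.45 s,y,z mm [-18.42  -0.38  53.38] yaw 0.9396 zax [-0.002 -0.003 -1.   ] F s,y,z [-6.27 -0.66  1.81] grip -0.00014325624839217282
```

send_rows(moves=[[0.001,0,0,0],[0.001,0,0,0],[0,0,0,0]])

```text
clock: 8.75
eef_pos: [0.4527, -0.2642, 0.0533]
tool_rot: [0.892, 0.453, -0.001, 0.0]
ft_force: [-2.1, -3.9, 0.9]
grip_width: 0.0001
```

```bash
python3 -c "
from h import *
st()"
```

```text
t 8.75 s,y,z mm [-15.53  -0.38  53.35] yaw 0.9399 zax [-0.001 -0.001 -1.   ] F s,y,z [-4.35 -0.6   0.86] grip 5.195109284438454e-05
```

send_rows(moves=[[0.001,0,0,0],[0,0,0,0],[0,0,0,0]])

```text
clock: 9.05
eef_pos: [0.4543, -0.262, 0.0533]
tool_rot: [0.891, 0.454, 0.001, -0.0]
ft_force: [-0.5, -0.6, 0.1]
grip_width: 0.0002
```

```bash
python3 -c "
from h import *
st()"
```

```text
t 9.05 s,y,z mm [-12.85  -0.4   53.28] yaw 0.9415 zax [ 0.001  0.001 -1.   ] F s,y,z [-0.76  0.07  0.12] grip 0.00019885392410903783
```

send_rows(moves=[[0.001,0,0,0],[0,0,0,0],[0,0,0,0]])

```text
clock: 9.35
eef_pos: [0.4545, -0.2615, 0.0533]
tool_rot: [0.891, 0.453, 0.0, -0.0]
ft_force: [-0.4, 0.1, -0.4]
grip_width: -0.0002
```

```bash
python3 -c "
from h import *
st()"
```

```text
t 9.35 s,y,z mm [-12.3   -0.34  53.29] yaw 0.9412 zax [ 0.  0. -1.] F s,y,z [-0.18  0.4  -0.43] grip -0.00015811428168739942
```

One more millimetre for certainty (contact with the settled knob wouldn't come until about -6.7), then back off and lift.

send_rows(moves=[[0.001,0,0,0],[0,0,0,0],[-0.005,0,0,0],[-0.015,0,0,0],[-0.02,0,0,0],[0,0,-0.02,0],[0,0,-0.04,0],[0,0,-0.04,0],[-0.04,0,-0.03,0],[-0.04,0,0,0],[-0.04,0,0,0],[-0.04,0,0,0],[-0.03,0,0,0],[-0.03,0,0,0],[0,0,0,0],[0,0,0,0]])

```text
clock: 10.95
eef_pos: [0.3003, -0.4718, 0.183]
tool_rot: [0.892, 0.452, 0.0, -0.0]
ft_force: [0.3, 1.5, 0.6]
grip_width: -0.0001
```

Run:
```python
from h import *;st()
import cv2
c=np.array([.4615,-.2514]);ux=np.array([np.cos(.9406),np.sin(.9406)]);uy=np.array([-ux[1],ux[0]])
ims=[]
for n in("top","scene"):
    p,d=cams.camera(n);cv2.imwrite(f"pics/{n}5.png",p);v,u=np.mgrid[0:384,0:512];i=cams.camera_info(n);K=np.array(i["intrinsics"]);M=np.array(i["T"])
    P=np.stack([(u-K[0,2])/K[0,0]*d,-(v-K[1,2])/K[1,1]*d,-d],-1)@M[:3,:3].T+M[:3,3]
    a=(P[...,:2]-c)@np.c_[ux,uy];m=(abs(a[...,0])<.08)&(abs(a[...,1])<.02)&(P[...,2]>.055)&(P[...,2]<.1)
    t=m&(P[...,2]>.074);print(n,"top",t.sum(),a[t].min(0)*1000,a[t].max(0)*1000,a[t].mean(0)*1000)
    q=p[195:275,220:310] if n=="top" else p[195:290,180:270]
    ims.append(cv2.resize(q,(390,400),interpolation=cv2.INTER_CUBIC))
cv2.imwrite("pics/b5.png",np.hstack(ims))
```

```text
t 10.95 s,y,z mm [-273.01    0.37  183.02] yaw 0.9382 zax [-0.     0.001 -1.   ] F s,y,z [1.39 0.63 0.64] grip -0.00010594936112707902
top top 82 [  3.14327372 -11.82860122] [19.07183712 11.78431161] [11.011758    0.04602159]
scene top 88 [  2.323629  -11.5085173] [18.57390906  8.65598063] [ 9.28963066 -1.82208296]
```

View pics/b5.png

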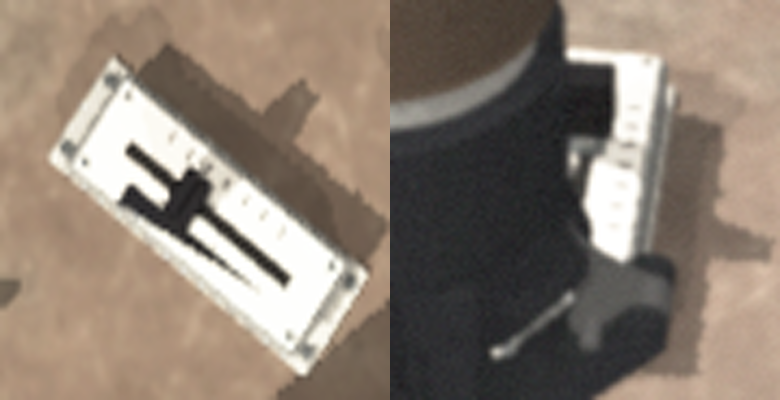

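View pics/top5.png

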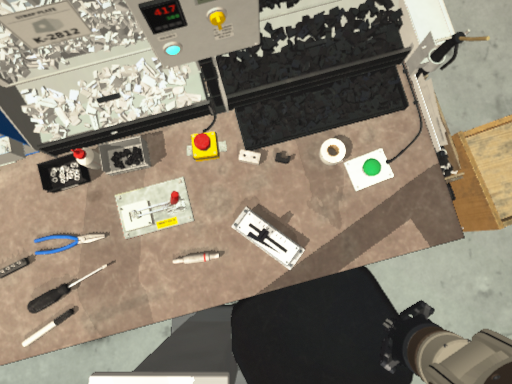

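The top view shows the knob at s of about +11 mm (before: -24.6), a shift of 36 mm or three notches. The control and bystanders (plug gauge ~197,258; block ~249,157; clip ~283,158; tape ~332,151) are where they were, and the hand is clear at the lower right.

```bash
python3 -c "
from workcell import order
print(order.job_done())"
```

```text
the job is handed in; nothing more can be done
None
```

I pushed the lever three clicks toward the thick end of the wedge, from its second notch to its fifth, and handed the job in at about 11 s. I used the shut fingers on its low-side face, in steps of 1 mm or less once near the knob.

- **Clicks:** The push force peaked at about 6 N on each click and dropped to zero as each notch snapped in. I stopped pushing about 5 mm short of where the settled knob would have been touched again.
- **Final position:** After backing off, the top camera's depth reading put the knob at +11.0 mm along the slot. It read -24.6 mm at the start, so it moved 35.6 mm, against 36 mm for exactly three notches.
- **Less certain check:** The scene camera gave +9.3 mm, but the arm partly hid the knob in that view. Its low-side and high-side faces (+2.3 and +18.6 mm) still fit the same notch.
- **Bystanders and hand:** The other things on the bench look unmoved in the final top view, and the hand is well clear. During the clicks themselves the wrist and fingers hid the knob, so I relied on force rather than on pictures.

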